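Flip the reorder tags to match the stock

TASK

Three red parts bins stand behind a low rail of hinged reorder tags, one tag hinged in front of the middle of each bin, and the tags are out of date. With the fingertips, gently flip over whichever tags are wrong, so that the two full bins show the green faces and the nearly empty bin shows the red face, each tag lying fully over against the rail. Only push the tags: do not pinch them, do not lift or shift the bins, leave the other things on the bench alone, and finish with the hand clear.

Things in the scene. Friction and masses are not known exactly. Their poses are not given: they have to be found in the camera images.
- tag_rail: Grey steel tag rail screwed to the bench: foot plate 100 x 392 x 7 mm, low back plate leaning back (from the robot) 22 deg, top edge 49 mm above the bench. Origin on the bench under the hinges; x to the bins, y left along the rail. Three tag holders (hinge posts 16 mm wide) are clipped on 125 mm apart. The tags stand 26 mm above the back plate; the space behind that part is open.
- hinge_a (a point): Top end of the hinge pin of tag a, 82 mm above the bench; axes as the rail's. The pin runs down and towards the robot, 22 deg off vertical. The tag reaches 56 mm out from it, is 64 mm tall, 5 mm thick; its top edge is 75 mm above the bench at either rest, its free corner 95 mm as it passes the middle. Tags a, b, c swap places between starts.
- tag_a (a joint): Angle of tag a. 0: lies left (+y) of its pin, 5 deg off the rail, red face (white bar) shown; 1.48: straight out towards the robot; 2.97 (other stop): lies right (-y), green face (white disc) shown. Light (30 g), turns freely; as the pin leans back it falls to the nearer side by itself. To flip: push from behind its upper part, round the front, past the middle.
- hinge_b (a point): Top end of the hinge pin of tag b, 82 mm above the bench; axes as the rail's. The pin runs down and towards the robot, 22 deg off vertical. The tag reaches 56 mm out from it, is 64 mm tall, 5 mm thick; its top edge is 75 mm above the bench at either rest, its free corner 95 mm as it passes the middle. Tags a, b, c swap places between starts.
- tag_b (a joint): Angle of tag b. 0: lies left (+y) of its pin, 5 deg off the rail, red face (white bar) shown; 1.48: straight out towards the robot; 2.97 (other stop): lies right (-y), green face (white disc) shown. Light (30 g), turns freely; as the pin leans back it falls to the nearer side by itself. To flip: push from behind its upper part, round the front, past the middle.
- hinge_c (a point): Top end of the hinge pin of tag c, 82 mm above the bench; axes as the rail's. The pin runs down and towards the robot, 22 deg off vertical. The tag reaches 56 mm out from it, is 64 mm tall, 5 mm thick; its top edge is 75 mm above the bench at either rest, its free corner 95 mm as it passes the middle. Tags a, b, c swap places between starts.
- tag_c (a joint): Angle of tag c. 0: lies left (+y) of its pin, 5 deg off the rail, red face (white bar) shown; 1.48: straight out towards the robot; 2.97 (other stop): lies right (-y), green face (white disc) shown. Light (30 g), turns freely; as the pin leans back it falls to the nearer side by itself. To flip: push from behind its upper part, round the front, past the middle.
- bin_pins: Red open-fronted parts bin, loose, FULL of small brass pins, 172 x 107 x 90 mm; front wall 34 mm high, sides rising to 78 mm at the back. Origin: centre of the underside, 135 to 152 mm behind the pin top of its tag, x to its back. The three bins swap places between starts; a bin belongs to the tag whose pin it stands behind, within 20 mm sideways.
- bin_spacer_a: Red parts bin of the same size, FULL of brass blocks; loose. Origin as for the other bins.
- bin_mid: Red parts bin, 172 x 115 x 92 mm, NEARLY EMPTY: only a few small brown parts on its bare floor; loose. Origin as for the other bins.
- spacer_a: Bystander: brass frame spacer, 50 x 19 x 16 mm, lying in front of the rail. Origin: centre of the underside.
- spacer_b: Bystander: brass frame spacer, 56 x 19 x 16 mm, lying in front of the rail. Origin: centre of the underside.
- screwdriver_blue: Bystander: screwdriver with blue handle, 25 x 184 x 25 mm, lying on a black rubber mat 8 mm thick, left of the rail. Origin: centre of the underside.
- flux_pot: Bystander: small white jar with black lid, 49 mm across, 48 mm high, on the mat left of the bins. Origin: centre of the underside.

How it is judged:
By the outcome, as a careful person would: the job done as asked, in the order asked, and still so for the second after the job is handed in, with the robot touching nothing.
It also fails if it takes over 48 s, if anything falls off the work surface, if the arm or the gripper's body presses on something with over 40 N, if the wrist force passes 120 N, or if a joint passes its speed limit or range.

ROBOT

A 6-joint arm with a two-finger parallel gripper is mounted at the origin on a cart in front of the work surface, level with it; the furniture and walls round the work are solid. World frame = base frame: x ahead of the robot, y to its left, z up, the work surface at z = 0. Lengths are in mm, angles in rad, forces in N, time in s.
With the tool pointing down it reaches from about 350 to 800 mm from the base axis. Payload 7.3 kg.
Tool frame: the origin (TCP) lies midway between the tips of the shut fingers; the grasp point (between the pads) lies 19 mm behind it; z points along the fingers, y is the line along which they close (so a half turn about z gives the same grasp; the last joint's range is limited). The gripper opens to 85 mm and grips with 20 to 120 N. Pads are 22 mm wide; open, the fingers measure 114 mm over their backs; the gripper's body (76 mm by 85 mm) begins 54 mm behind the grasp point. The pads swing forward as they close: fully open they stand 13 mm farther back than shut.
Start: joints at [-0.146, 0.342, 1.524, -0, 1.275, -0.146], TCP at [525.019, 0.02, 231.322] pointing down, gripper open.
Joint ranges: [-2.53, 2.53], [-0.77, 2.02], [0.04, 2.7], [-1, 4.14], [0.28, 2.66], [-3.11, 3.11]. Speed limits (rad/s): [2.57, 2.57, 3.14, 3.14, 3.14, 3.14].

INTERFACE

Orientations are given as a rotation vector (axis times angle).
In Python, from cell import robot gives the robot as it stands.
- The arm moves only by the tool play_rows, never from a script. Its argument "rows" is a list of rows, each an object of numbers: "x", "y", "z": the shift along the world's x, y, z in mm; "spin": the turn about the world's z in rad; "grip": the finger opening in mm, from 0 to 85.4. In form: [{"x": .., "y": .., "z": .., "spin": .., "grip": ..}, ...]. A call has 1 to 5 rows; each row shifts and turns the commanded pose from where the row before left it; what a row does not reach is not made up. A row lasts 1/8 s, in which the tool goes at most 62.5 mm and 10.7 degrees, less where a joint would pass 70% of its speed; a pose out of reach is approached as far as the arm can. A call is refused whole if a number of a shift passes 62.5 or a number of a turn 0.188, either way. A call with a gripper value outside its range is refused whole. The fingers move at their own pace and stop on an object; the grip force is fixed at half the most. Time passes only in rows, so rows that do not move let the fingers close. It gives the time, the measured TCP pose, the force, the opening and the grip force at its end, in the units of the state.
- robot.get_obs(): the state, without advancing time (a new reading comes with each control period).
- robot.get_image(name): name is "scene" or "side" or "wrist"; returns a dict with "color" (384x512x3 uint8, blue, green, red), "z_map" (384x512 float32, mm along the optical axis (not along the pixel's ray), 0 where there is no reading), "fov_y" (degrees; the focal length in pixels is half the picture's height over the tangent of half this angle, whatever the lens; pixels are square), "cx", "cy" (the principal point, pixels), "rvec" (rotation vector, rad) and "tvec" (3), from world to camera coordinates, as OpenCV has them; the wrist camera has in their place "T_tool_cam" (4x4, takes a point from camera to tool coordinates, whose origin is the TCP and whose axes are the flange's). Camera axes: x right, y down, z forward; pixel columns grow to the right and rows downward; lengths in mm; the calibration is good to about 2 mm. The wrist camera is an equidistant fisheye: a pixel r from the principal point sees the ray r / f radians off the axis. A picture is of the moment at which its call begins: read the wrist's pose just before it.
- robot.hand_in(): hands the job in; it is judged then, once.
The state is a dict: "time_s": time; "joints": joint angles; "joint_velocities": joint speeds; "effort": joint torques, N m; "position": TCP position; "orientation": TCP orientation; "wrist_force": force on the tool from outside, world axes, zero at the start; "torque": the same for the moment, N m; "width": opening from 0.0 (shut) to 1.0 (fully open); "grasp_force": force on a finger pad.
Only numpy, scipy, OpenCV 4.12 (cv2) and the standard library are available. Lean on these libraries where they do the work, as an engineer would, in place of code of your own. Each camera call takes 0.05 s, during which the arm holds its last target. There are 200 camera calls.

## Working session

There is one attempt and no reset: what is moved stays moved. The work goes in short steps, Python scripts to look and compute and a tool call to move; the robot and the scene stay as the last step left them, time stands still between calls to the robot, and variables do not carry over. Pictures are saved under pics/ and viewed, at most 10 in all, crops included, and the job is handed in when it is done.

Besides the shell and the picture viewer there is one more tool, called after ">>>" as a command line: name --argument value ..., lists and objects as JSON in quotes. play_rows: Moves the arm, as the interface text tells. Its arguments: {"type":"object","properties":{"rows":{"type":"array"}},"required":["rows"]}

```bash
mkdir -p pics; cat > h.py <<'E'
import numpy as np, cv2
from cell import robot
def grab(n):
    im=robot.get_image(n); f=192/np.tan(np.radians(im["fov_y"])/2)
    R=cv2.Rodrigues(np.array(im["rvec"],float))[0]; t=np.array(im["tvec"],float).ravel()
    v,u=np.mgrid[0:384,0:512]; z=im["z_map"]
    c=np.stack([(u-im["cx"])/f*z,(v-im["cy"])/f*z,z],-1)
    W=(c-t)@R; W[z==0]=np.nan
    return im,W
E
python3 - <<'E'
from h import *
a,W=grab("scene"); b,V=grab("side")
np.savez("s0.npz",W=W,V=V,a=a["color"],b=b["color"])
for n,i in(("sc",a),("si",b)): cv2.imwrite(f"pics/{n}0.png",cv2.resize(i["color"],(800,600),interpolation=cv2.INTER_CUBIC))
print(robot.get_obs()["time_s"],robot.get_obs()["orientation"])
E
```

```text
0.1 [-2.22074805e+00 -2.22058914e+00  1.28920943e-03]
```

View pics/sc0.png

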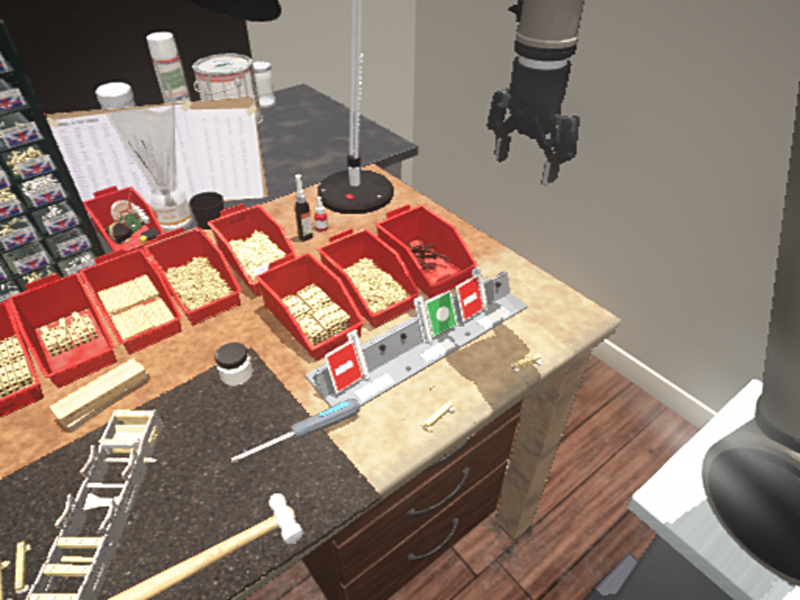

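View pics/si0.png

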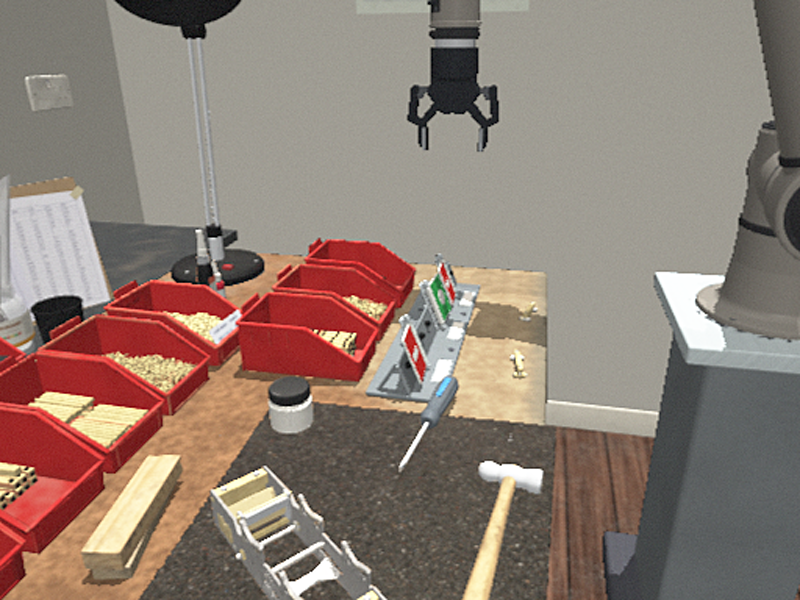

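The scene view shows the left tag red at (343,362), with a full bin of blocks behind it. The middle tag is green at (441,312) with the pins bin behind it, and the right tag is red at (470,298) with the nearly empty bin behind it. So only the left tag looks wrong. I'll measure to confirm.

```bash
python3 - <<'E'
from h import *
d=np.load("s0.npz")
for n,(I,W) in {"scene":(d["a"],d["W"]),"side":(d["b"],d["V"])}.items():
    hsv=cv2.cvtColor(I,cv2.COLOR_BGR2HSV); H,S,Vv=cv2.split(hsv)
    red=((H<8)|(H>172))&(S>140)&(Vv>70); grn=(H>45)&(H<85)&(S>100)
    for c,m in(("red",red),("green",grn)):
        k,L,st,ce=cv2.connectedComponentsWithStats(m.astype(np.uint8))
        for i in range(1,k):
            if st[i,4]<80: continue
            p=W[L==i]; p=p[~np.isnan(p[:,0])]
            if len(p)<50 or np.median(p[:,0])>950: continue
            lo,hi=np.percentile(p,[2,98],axis=0)
            print(n,c,st[i,4],(ce[i]*1.5625).astype(int),"med",np.median(p,0).round(),"lo",lo.round(),"hi",hi.round())
    # grey rail points: between z 8..90 near tags
    for nm,(z0,z1) in {"foot":(4,10),"high":(76,90)}.items():
        g=(S<60)&(W[...,2]>z0)&(W[...,2]<z1)&(W[...,0]>350)&(W[...,0]<750)&(abs(W[...,1])<350)
        k,L,st,ce=cv2.connectedComponentsWithStats(g.astype(np.uint8))
        for i in range(1,k):
            if st[i,4]<8: continue
            p=W[L==i]; print(n,nm,st[i,4],(ce[i]*1.5625).astype(int),p.mean(0).round(1),p.min(0).round(),p.max(0).round())
E
```

```text
scene red 13429 [224 280] med [787. 383.  41.] lo [589.  11.   2.] hi [1182.  725.   83.]
scene red 202 [470 297] med [515.  94.  51.] lo [503.  73.  21.] hi [525. 114.  72.]
scene red 323 [344 366] med [518. 344.  48.] lo [506. 324.  22.] hi [528. 365.  73.]
scene green 232 [440 313] med [515. 160.  50.] lo [503. 137.  22.] hi [526. 178.  73.]
scene foot 8 [485 279] [563.8   2.8   8.3] [561.  -6.   6.] [566.  11.  10.]
scene foot 1614 [433 348] [491.5 187.3   7.9] [468.  -7.   4.] [518. 350.  10.]
scene foot 91 [388 330] [567.4 225.1   7.9] [563. 165.   5.] [573. 281.  10.]
scene high 18 [476 269] [532.1  66.6  81.1] [527.  60.  77.] [538.  72.  87.]
scene high 20 [417 299] [535.  190.8  80.8] [529. 187.  77.] [544. 196.  87.]
scene high 24 [352 334] [536.3 315.3  80.6] [530. 306.  76.] [543. 322.  88.]
side red 19412 [172 371] med [791. 386.  41.] lo [593.  13.   1.] hi [951. 714.  78.]
side green 118 [440 296] med [516. 162.  45.] lo [504. 135.  19.] hi [526. 179.  71.]
side foot 1042 [449 333] [492.3 199.    6.7] [471.  -6.   4.] [517. 350.  10.]
side foot 125 [415 308] [560.  127.    6.3] [550.  57.   4.] [571. 189.   9.]
side foot 226 [390 354] [563.6 287.    6.3] [551. 197.   4.] [573. 350.   8.]
side foot 32 [393 375] [546.4 340.9   5.9] [536. 327.   4.] [553. 350.   8.]
side high 16 [437 255] [535.   67.6  79.2] [530.  57.  76.] [542.  71.  84.]
side high 18 [423 282] [535.9 192.2  79.8] [531. 186.  77.] [543. 197.  85.]
side high 28 [403 317] [537.9 317.1  79.4] [532. 308.  76.] [545. 326.  85.]
```

>>> play_rows --rows '[{"x":8,"y":40,"z":0,"spin":0,"grip":0},{"x":8,"y":40,"z":0,"spin":0,"grip":0},{"x":8,"y":40,"z":0,"spin":0,"grip":0},{"x":8,"y":40,"z":0,"spin":0,"grip":0},{"x":5,"y":40,"z":0,"spin":0,"grip":0}]'

```text
time_s: 0.72
position: [562.0, 201.3, 230.8]
orientation: [-2.221, -2.221, 0.001]
wrist_force: [0.5, 0.2, -0.0]
width: 0.001
grasp_force: 0.0
```

>>> play_rows --rows '[{"x":0,"y":40,"z":0,"spin":0,"grip":0},{"x":0,"y":40,"z":0,"spin":0,"grip":0},{"x":0,"y":40,"z":-30,"spin":0,"grip":0},{"x":0,"y":32,"z":-40,"spin":0,"grip":0},{"x":0,"y":0,"z":-30,"spin":0,"grip":0}]'

```text
time_s: 1.35
position: [560.6, 354.2, 128.6]
orientation: [-2.217, -2.224, 0.003]
wrist_force: [-0.0, -1.0, -0.3]
width: 0.005
grasp_force: 0.0
```

```bash
python3 - <<'E'
from h import *
a,W=grab("side"); o=robot.get_obs(); print(o["time_s"],o["position"],o["orientation"],o["wrist_force"])
cv2.imwrite("pics/si1.png",cv2.resize(a["color"][100:340,130:450],(800,600),interpolation=cv2.INTER_CUBIC))
# finger extents near the tip, two cameras
b,V=grab("scene"); P=o["position"]
for X in(W,V):
    m=(abs(X[...,0]-P[0])<60)&(abs(X[...,1]-P[1])<60)&(X[...,2]>P[2]-10)&(X[...,2]<P[2]+45); p=X[m]; print(m.sum(),p.min(0).round() if m.any() else 0,p.max(0).round() if m.any() else 0)
d=np.load("s0.npz");W=d["W"];I=d["a"];hsv=cv2.cvtColor(I,cv2.COLOR_BGR2HSV)
red=((hsv[...,0]<8)|(hsv[...,0]>172))&(hsv[...,1]>140)
for y in(66,191,316):
    m=(abs(W[...,0]-640)<35)&(abs(W[...,1]-y)<35)&(W[...,2]<60)
    print(y,m.sum(),"red share",red[m].mean().round(2),"z",np.nanmedian(W[m][:,2]).round())
m=red&(abs(W[...,0]-600)<14)&(W[...,2]>15)&(W[...,2]<45); ys=np.sort(W[m][:,1]); print("front wall y hist",np.histogram(ys,bins=np.arange(-10,400,10)))
E
```

```text
1.4 [558.92067036 352.10489675 124.28678408] [-2.21694075 -2.22143145  0.01399147] [-1.96920892 -1.93755158 -2.96951255]
282 [545. 349. 128.] [576. 368. 169.]
129 [543. 340. 126.] [571. 365. 169.]
66 234 red share 0.64 z 4.0
191 465 red share 0.0 z 31.0
316 491 red share 0.02 z 27.0
front wall y hist (array([ 0,  2, 45,  5, 10, 10, 11, 13, 12, 13, 14, 17, 50,  0,  0, 41, 16,
       16, 15, 18, 18, 14, 14, 19, 35, 13,  6, 50, 10, 10, 17, 20, 23, 23,
       21, 21, 29,  4,  0,  0]), array([-10,   0,  10,  20,  30,  40,  50,  60,  70,  80,  90, 100, 110,
       120, 130, 140, 150, 160, 170, 180, 190, 200, 210, 220, 230, 240,
       250, 260, 270, 280, 290, 300, 310, 320, 330, 340, 350, 360, 370,
       380, 390]))
```

View pics/si1.png

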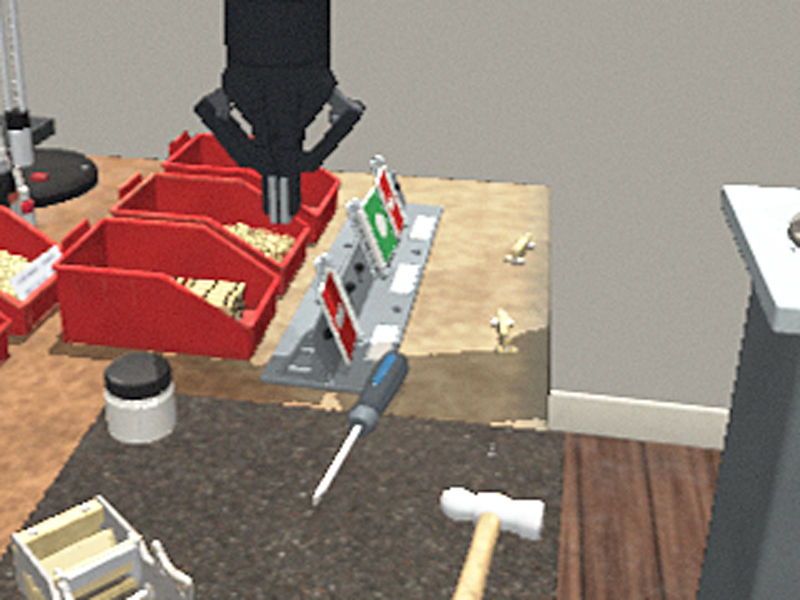

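The side crop shows the shut fingers at (278,205), behind the left tag at (340,312). Red share and floor height confirm the nearly empty bin is behind the right tag (y 66). So only the tag at y 316 has to be flipped. Next I'll lower the fingers behind it.

>>> play_rows --rows '[{"x":1,"y":0,"z":-25,"spin":0,"grip":0},{"x":0,"y":0,"z":-25,"spin":0,"grip":0},{"x":0,"y":0,"z":-15,"spin":0,"grip":0},{"x":0,"y":0,"z":-6,"spin":0,"grip":0},{"x":0,"y":0,"z":0,"spin":0,"grip":0}]'

```text
time_s: 2.08
position: [563.4, 352.0, 60.9]
orientation: [2.222, 2.221, 0.001]
wrist_force: [0.3, 0.2, 0.8]
width: -0.001
grasp_force: 0.0
```

>>> play_rows --rows '[{"x":-8,"y":0,"z":0,"spin":0,"grip":0},{"x":-8,"y":0,"z":0,"spin":0,"grip":0},{"x":-8,"y":0,"z":0,"spin":0,"grip":0},{"x":-8,"y":0,"z":0,"spin":0,"grip":0},{"x":-8,"y":0,"z":0,"spin":0,"grip":0}]'

```text
time_s: 2.7
position: [522.4, 352.1, 60.4]
orientation: [2.221, 2.221, 0.0]
wrist_force: [0.2, 0.2, -0.2]
width: -0.001
grasp_force: 0.0
```

```bash
python3 - <<'E'
from h import *
a,W=grab("scene"); o=robot.get_obs(); print(o["time_s"],o["position"],o["wrist_force"])
cv2.imwrite("pics/sc2.png",cv2.resize(a["color"][140:290,160:360],(800,600),interpolation=cv2.INTER_CUBIC))
E
```

```text
2.75 [521.35822797 352.10387461  60.30265064] [-0.86802918 -0.08588377 -0.72459212]
```

View pics/sc2.png

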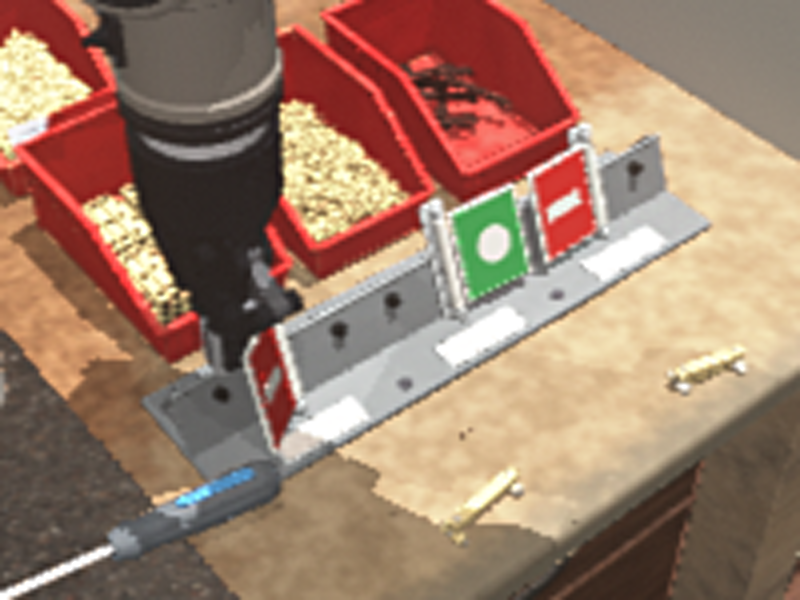

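The tag at (272,385) is swinging out ahead of the fingers. I'll carry on round the arc and past the middle.

>>> play_rows --rows '[{"x":-8,"y":-1,"z":0,"spin":0,"grip":0},{"x":-8,"y":-3,"z":0,"spin":0,"grip":0},{"x":-8,"y":-5,"z":0,"spin":0,"grip":0},{"x":-6,"y":-7,"z":0,"spin":0,"grip":0},{"x":0,"y":-7,"z":0,"spin":0,"grip":0}]'

```text
time_s: 3.38
position: [492.6, 328.4, 60.4]
orientation: [2.221, 2.222, -0.0]
wrist_force: [0.2, -0.1, 0.6]
width: -0.003
grasp_force: 0.0
```

>>> play_rows --rows '[{"x":0,"y":-7,"z":0,"spin":0,"grip":0},{"x":0,"y":-7,"z":0,"spin":0,"grip":0},{"x":0,"y":-7,"z":0,"spin":0,"grip":0},{"x":0,"y":-7,"z":0,"spin":0,"grip":0},{"x":0,"y":0,"z":0,"spin":0,"grip":0}]'

```text
time_s: 4.0
position: [493.1, 300.5, 60.3]
orientation: [2.222, 2.221, -0.0]
wrist_force: [0.5, -0.3, 0.3]
width: -0.001
grasp_force: 0.0
```

```bash
python3 - <<'E'
from h import *
a,W=grab("scene"); o=robot.get_obs(); print(o["time_s"],o["position"],o["wrist_force"])
cv2.imwrite("pics/sc3.png",cv2.resize(a["color"][140:290,160:360],(800,600),interpolation=cv2.INTER_CUBIC))
E
```

```text
4.05 [493.1208404  300.83477611  60.37493005] [-0.40045551  1.22113952 -0.26882063]
```

View pics/sc3.png

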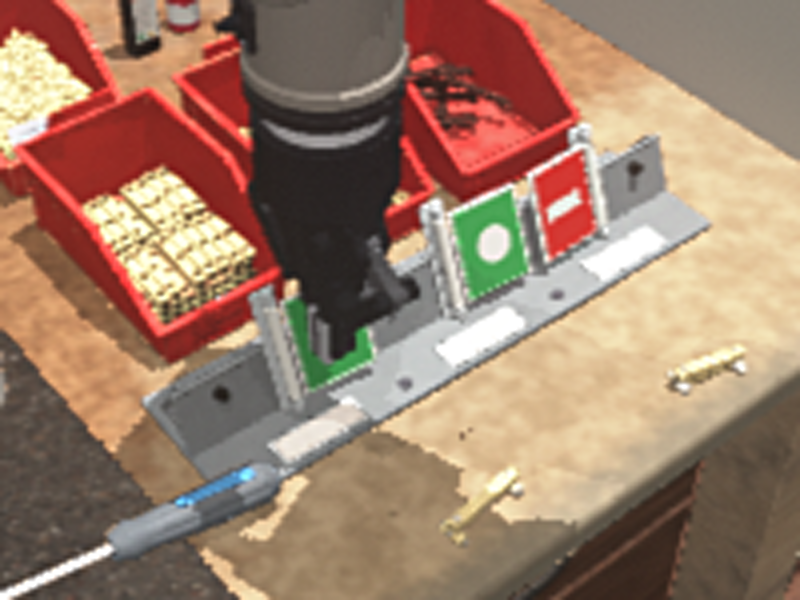

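The left tag now lies right of its pin with the green face showing at (330,350). I'll back away towards the robot, lift, and check.

>>> play_rows --rows '[{"x":-12,"y":0,"z":0,"spin":0,"grip":0},{"x":-15,"y":0,"z":20,"spin":0,"grip":0},{"x":-10,"y":0,"z":35,"spin":0,"grip":0},{"x":-5,"y":-10,"z":40,"spin":0,"grip":0},{"x":0,"y":-35,"z":35,"spin":0,"grip":0}]'

```text
time_s: 4.68
position: [449.8, 256.9, 191.6]
orientation: [-2.218, -2.225, -0.001]
wrist_force: [0.3, -0.6, 0.1]
width: -0.003
grasp_force: 0.0
```

>>> play_rows --rows '[{"x":0,"y":-40,"z":20,"spin":0,"grip":0},{"x":0,"y":-40,"z":10,"spin":0,"grip":0},{"x":0,"y":-40,"z":0,"spin":0,"grip":0},{"x":0,"y":-20,"z":0,"spin":0,"grip":0},{"x":0,"y":0,"z":0,"spin":0,"grip":0}]'

```text
time_s: 5.3
position: [450.4, 115.5, 220.3]
orientation: [-2.223, -2.219, -0.0]
wrist_force: [-0.2, -0.5, 0.4]
width: 0.002
grasp_force: 0.0
```

```bash
python3 - <<'E'
from h import *
a,W=grab("scene"); o=robot.get_obs(); print(o["time_s"],o["position"],o["wrist_force"])
cv2.imwrite("pics/sc4.png",cv2.resize(a["color"][90:315,140:440],(800,600),interpolation=cv2.INTER_CUBIC))
H,S,V=cv2.split(cv2.cvtColor(a["color"],cv2.COLOR_BGR2HSV))
k,L,st,ce=cv2.connectedComponentsWithStats(((H>45)&(H<85)&(S>100)).astype(np.uint8))
for i in range(1,k):
    p=W[L==i]; 
    if st[i,4]>80 and np.nanmedian(p[:,0])<600:
        A=np.c_[p[:,1:],np.ones(len(p))]; print(st[i,4],np.nanmedian(p,0).round(),np.nanpercentile(p,[2,98],axis=0).round(), "x=ay+bz+c",np.linalg.lstsq(A,p[:,0],rcond=None)[0].round(3))
E
```

```text
5.35 [450.52658891 116.25334202 220.32657799] [0.05356614 0.14511278 0.47084091]
230 [515. 160.  50.] [[504. 137.  22.]
 [526. 179.  73.]] x=ay+bz+c [9.90000e-02 3.94000e-01 4.80162e+02]
 ** On entry to DLASCL parameter number  4 had an illegal value
 ** On entry to DLASCL parameter number  4 had an illegal valueTraceback (most recent call last):
  File "<stdin>", line 9, in <module>
    x, resids, rank, s = _umath_linalg.lstsq(a, b, rcond,
                         ~~~~~~~~~~~~~~~~~~~^^^^^^^^^^^^^
                                             signature=signature)
                                             ^^^^^^^^^^^^^^^^^^^^
    raise LinAlgError("SVD did not converge in Linear Least Squares")
numpy.linalg.LinAlgError: SVD did not converge in Linear Least Squares
```

View pics/sc4.png

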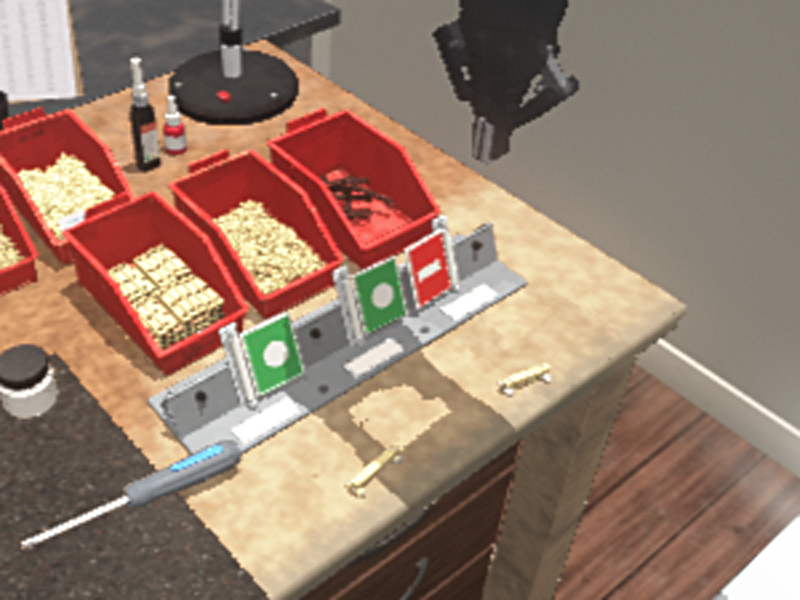

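Left tag green at (272,355), middle green at (380,297), right red at (430,268), hand clear at (490,150). I'll check that the flipped tag lies as flat as the middle one, and hand in if it does.

```bash
python3 - <<'E'
from h import *
a,W=grab("scene")
H,S,V=cv2.split(cv2.cvtColor(a["color"],cv2.COLOR_BGR2HSV))
k,L,st,ce=cv2.connectedComponentsWithStats(((H>45)&(H<85)&(S>100)).astype(np.uint8)); s=[]
for i in range(1,k):
    p=W[L==i]; p=p[~np.isnan(p).any(1)]
    if len(p)>80 and np.median(p[:,0])<600:
        s.append(np.linalg.lstsq(np.c_[p[:,1:],np.ones(len(p))],p[:,0],rcond=None)[0]); print(np.median(p,0).round(),s[-1].round(3))
if len(s)==2 and abs(s[0][0]-s[1][0])<.05: print(robot.hand_in())
E
```

```text
[515. 160.  50.] [1.0100e-01 4.0300e-01 4.7917e+02]
[517. 285.  50.] [1.06000e-01 3.90000e-01 4.67457e+02]
the job is handed in; nothing more can be done
None
```

Only the left tag (bin of brass blocks) was wrong: I flipped it to green, it lies as flat as the correct middle one, the hand is clear, and I handed the job in at about 5.4 s; the hand-in returned no verdict.

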